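# Log the packed fruit under its sticker grade

### The job

Log the finished pack on the grading console: with closed fingertips lightly press the key that has the same colour as the top of the sticker roll standing in the black square frame, and let it come back up; then lightly press the white key to confirm, and withdraw. Press no other key, and leave the rolls, the fruit and everything else on the table where they are.

Things in the scene. Friction and masses are not known exactly. Their poses are not given: they have to be found in the camera images.
- console: low grey box with a black faceplate, fixed to the table, 150 (its x) x 230 (its y) x 30 mm high; origin at the centre of its underside, z up. It carries five spring keys: green, red, yellow, blue and white, all of one size, in five places that they fill in a different order each time: two rows of two, 72 mm apart along its x and 68 mm along its y, and one place midway between the rows towards its -y end (70 mm from the centre).
- roll_nest: black square frame without a bottom, fixed to the table, 88 mm outside, 76 mm inside, 12 mm high; origin at its centre on the table. The sticker roll in use stands in it.
- roll_green: sticker roll standing on end, green top, brown side, 63 mm across, 29 mm high; origin at the centre of its underside
- roll_red: sticker roll standing on end, red top, white side, 53 mm across, 29 mm high; origin at the centre of its underside
- roll_yellow: sticker roll standing on end, yellow top, white side, 58 mm across, 28 mm high; origin at the centre of its underside
- key_green (a joint): travel of the green key: 0 up, grows as it is pressed down, 0.010 m at its stop; it counts as pressed from 0.003 m, so about half way (0.005 m) is a good light press. A spring pushes the cap back up: about 2.7 N to start it, 4.6 N at 3 mm, 5.9 N half way, 9 N at the rigid stop (a light press stays above the stop; over 25 N is too hard)
- key_green_base: the green key with its dark steel collar, fixed to the console; origin at the centre of its underside, on the console's top (30 mm above the table). On its axis stands the green cap, round and flat, 34 mm across, its top 26 mm above this origin when up (56 mm above the table); the collar is 50 mm across and 12 mm high
- key_red (a joint): travel of the red key: 0 up, grows as it is pressed down, 0.010 m at its stop; it counts as pressed from 0.003 m, so about half way (0.005 m) is a good light press. A spring pushes the cap back up: about 2.7 N to start it, 4.6 N at 3 mm, 5.9 N half way, 9 N at the rigid stop (a light press stays above the stop; over 25 N is too hard)
- key_red_base: the red key with its dark steel collar, fixed to the console; origin at the centre of its underside, on the console's top (30 mm above the table). On its axis stands the red cap, round and flat, 34 mm across, its top 26 mm above this origin when up (56 mm above the table); the collar is 50 mm across and 12 mm high
- key_yellow (a joint): travel of the yellow key: 0 up, grows as it is pressed down, 0.010 m at its stop; it counts as pressed from 0.003 m, so about half way (0.005 m) is a good light press. A spring pushes the cap back up: about 2.7 N to start it, 4.6 N at 3 mm, 5.9 N half way, 9 N at the rigid stop (a light press stays above the stop; over 25 N is too hard)
- key_yellow_base: the yellow key with its dark steel collar, fixed to the console; origin at the centre of its underside, on the console's top (30 mm above the table). On its axis stands the yellow cap, round and flat, 34 mm across, its top 26 mm above this origin when up (56 mm above the table); the collar is 50 mm across and 12 mm high
- key_blue (a joint): travel of the blue key: 0 up, grows as it is pressed down, 0.010 m at its stop; it counts as pressed from 0.003 m, so about half way (0.005 m) is a good light press. A spring pushes the cap back up: about 2.7 N to start it, 4.6 N at 3 mm, 5.9 N half way, 9 N at the rigid stop (a light press stays above the stop; over 25 N is too hard)
- key_blue_base: the blue key with its dark steel collar, fixed to the console; origin at the centre of its underside, on the console's top (30 mm above the table). On its axis stands the blue cap, round and flat, 34 mm across, its top 26 mm above this origin when up (56 mm above the table); the collar is 50 mm across and 12 mm high
- key_white (a joint): travel of the white key: 0 up, grows as it is pressed down, 0.010 m at its stop; it counts as pressed from 0.003 m, so about half way (0.005 m) is a good light press. A spring pushes the cap back up: about 2.7 N to start it, 4.6 N at 3 mm, 5.9 N half way, 9 N at the rigid stop (a light press stays above the stop; over 25 N is too hard)
- key_white_base: the white key with its dark steel collar, fixed to the console; origin at the centre of its underside, on the console's top (30 mm above the table). On its axis stands the white cap, round and flat, 34 mm across, its top 26 mm above this origin when up (56 mm above the table); the collar is 50 mm across and 12 mm high
- pack: finished pink pack of six wells with an orange fruit in each, fixed, 188 x 174 mm, rim 22 mm and fruit 42 mm high, origin at the centre of its underside; bystander
- fruit_loose: single orange fruit lying on the table, 66 x 41 x 39 mm, origin at its underside; bystander
- tape: roll of brown packing tape standing on end, 92 mm across, 48 mm high, origin at the centre of its underside; bystander
- pen: white and red pen lying on the table near its front edge, 145 mm long, 11 mm thick, origin at its underside; bystander

How it is judged:
On the way, in this order (a step that is already met when the one before it is completed fails the run):
1. the fingers press the key of the colour of the roll in the nest clearly down (3 mm) (((horizontal distance between roll_green and roll_nest below 0.03 m and value of joint key_green above 0.003 m and contact force between the fingers and key_green_base above 0.3 N) or (horizontal distance between roll_red and roll_nest below 0.03 m and value of joint key_red above 0.003 m and contact force between the fingers and key_red_base above 0.3 N) or (horizontal distance between roll_yellow and roll_nest below 0.03 m and value of joint key_yellow above 0.003 m and contact force between the fingers and key_yellow_base above 0.3 N))), for 0.1 s.
2. with the coloured keys all up again, the fingers press the white key clearly down (3 mm) (value of joint key_white above 0.003 m and contact force between the fingers and key_white_base above 0.3 N and value of joint each of key_green, key_red, key_yellow, key_blue below 0.001 m), for 0.1 s.
At the end, for the whole second after the job is handed in: The matching colour key and then the white key have been pressed by the fingers, each to at least 3 mm of its 10 mm travel; all five keys are up again (within 1 mm), a roll still stands in the frame and every loose thing is at rest within 12 mm of where it stood (value of joint each of key_green, key_red, key_yellow, key_blue, key_white below 0.001 m and horizontal distance between any of roll_green, roll_red, roll_yellow and roll_nest below 0.03 m and distance of each of roll_green, roll_red, roll_yellow, tape, pen, fruit_loose from where it was at the start of the episode below 0.012 m and linear speed of each of roll_green, roll_red, roll_yellow, tape, pen, fruit_loose below 0.03 m/s); the robot touches nothing.
It fails at once if a coloured key that does not match the roll in the nest is pressed (over 2 mm) (value of joint key_blue above 0.002 m or (value of joint key_green above 0.002 m and not (horizontal distance between roll_green and roll_nest below 0.03 m)) or (value of joint key_red above 0.002 m and not (horizontal distance between roll_red and roll_nest below 0.03 m)) or (value of joint key_yellow above 0.002 m and not (horizontal distance between roll_yellow and roll_nest below 0.03 m))).
It fails at once if a key is pressed hard (over 25 N) (contact force between anything else and key_green_base above 25 N or contact force between anything else and key_red_base above 25 N or contact force between anything else and key_yellow_base above 25 N or contact force between anything else and key_blue_base above 25 N or contact force between anything else and key_white_base above 25 N).
It fails at once if the console, the nest or the pack is struck or leaned on (over 5 N) (contact force between any of the arm, the fingers and console above 5 N or contact force between any of the arm, the fingers and roll_nest above 5 N or contact force between any of the arm, the fingers and pack above 5 N).
It fails at once if a roll, the loose fruit or another loose thing is moved (over 12 mm) or lifted (distance of any of roll_green, roll_red, roll_yellow, tape, pen, fruit_loose from where it was at the start of the episode above 0.012 m).
It also fails if it takes over 35 s, if anything falls off the work surface, if the arm or the gripper's body presses on something with over 40 N, if the wrist force passes 120 N, or if a joint passes its speed limit or range.

### The arm

A 7-joint arm with a two-finger parallel gripper is mounted at the origin on a cart in front of the work surface, level with it; the furniture and walls round the work are solid. World frame = base frame: x ahead of the robot, y to its left, z up, the work surface at z = 0. Lengths are in m, angles in rad, forces in N, time in s.
With the tool pointing down it reaches from about 0.425 to 1.025 m from the base axis. Payload 3.6 kg.
Tool frame: the origin (TCP) lies midway between the tips of the shut fingers; the grasp point (between the pads) lies 19 mm behind it (tcp_to_grasp is the distance from the TCP to the grasp point, in m); y points along the fingers, x is the direction in which the jaws open and shut, and the axes are right-handed (so a half turn about y gives the same grasp; the last joint's range is limited). The gripper opens to 85 mm and grips with 20 to 120 N. Pads are 22 mm wide; open, the fingers measure 114 mm over their backs; the gripper's body (76 mm by 85 mm) begins 54 mm behind the grasp point. The pads swing forward as they close: fully open they stand 13 mm farther back than shut.
Start: joints at [1.161, 0.591, 0.048, 1.609, -0.033, 0.943, -0.034], TCP at [0.226, -0.689, 0.201] pointing down, gripper open.
Joint ranges: [-2.69, 2.69], [-0.47, 2.24], [-1.27, 1.36], [0.19, 2.51], [-1.53, 4.68], [0.08, 2.07], [-3.09, 3.09]. Speed limits (rad/s): [2.57, 2.57, 3.14, 3.14, 3.14, 3.14, 3.14].

### API

Orientations are given as a rotation vector (axis times angle).
In Python, from plant import * gives the robot as it stands.
- The arm moves only by the tool apply_moves, never from a script. Its argument "series" is text: rows parted by semicolons, each of 4 numbers parted by spaces: the shift along the tool's x, y, z in mm, then the turn about the tool's y in rad. In form: dx dy dz yaw; .... A call has 1 to 5 rows; each row is the pose to reach, as a shift and turn from the pose commanded when the call began, along the tool's axes at that moment; what a row does not reach only later rows make up. A row lasts 1/8 s, in which the tool goes at most 62.5 mm and 10.7 degrees, less where a joint would pass 70% of its speed; a pose out of reach is approached as far as the arm can. A call with a gripper value outside its range is refused whole. "claw" is the closure, from 0 (fully open) to 1 (shut), set as the call begins (left out, the last holds). The fingers move at their own pace and stop on an object; the grip force is fixed at half the most. Time passes only in rows, so rows that repeat a pose let the fingers close. It gives the time, the measured TCP pose, the force and the opening at its end, in the units of the state.
- get_state(): the state, without advancing time (a new reading comes with each control period).
- grab_frame(name): name is "side" or "top" or "wrist"; returns the picture (384x512x3 uint8, red, green, blue); there is no depth.
- camera_info(name): a dict with "fx", "fy", "cx", "cy" (pixels), "rvec" (rotation vector, rad) and "tvec" (3), from world to camera coordinates, as OpenCV has them; the wrist camera has in their place "mount" (4x4, takes a point from camera to tool coordinates, whose origin is the TCP and whose axes are the tool frame's). Camera axes: x right, y down, z forward; pixel columns grow to the right and rows downward; lengths in m; the calibration is good to about 2 mm. A picture is of the moment at which its call begins: read the wrist's pose just before it. camera_info takes no time and is no camera call.
- close_job(): hands the job in, once; it reports no verdict.
The state is a dict: "time_s": time; "joint_positions": joint angles; "joint_velocities": joint speeds; "joint_efforts": joint torques, N m; "tool_pos": TCP position; "orientation": TCP orientation; "ft_force": force on the tool from outside, world axes, zero at the start; "torque": the same for the moment, N m; "gripper_width": opening from 0.0 (shut) to 1.0 (fully open).
Only numpy, scipy, OpenCV 4.12 (cv2) and the standard library are available. Lean on these libraries where they do the work, as an engineer would, in place of code of your own. Each camera call takes 0.05 s, during which the arm holds its last target.

## Working session

There is one attempt and no reset: what is moved stays moved. The work goes in short steps, Python scripts to look and compute and a tool call to move; the robot and the scene stay as the last step left them, time stands still between calls to the robot, and variables do not carry over. Pictures are saved under pics/ and viewed, and the job is handed in when it is done.

Besides the shell and the picture viewer there is one more tool, called after ">>>" as name(argument=value, ...) on one line, values as JSON. apply_moves: Moves the arm, as the interface text tells. Its arguments: {"type":"object","properties":{"series":{"type":"string"},"claw":{"type":"number"}},"required":["series"]}

```bash
mkdir -p pics; python3 - <<'E'
from plant import *
import cv2
s=get_state()
for k,v in s.items(): print(k,v)
for n in ["top","side"]:
    print(camera_info(n)); cv2.imwrite(f"pics/{n}0.png",grab_frame(n)[:,:,::-1])
print(camera_info("wrist"))
E
```

```text
time_s 0.0
joint_positions [ 1.16049341  0.59213256  0.04829435  1.60983361 -0.03330757  0.94271518
 -0.03371569]
joint_velocities [ 0.00218372 -0.00042008 -0.00020911 -0.00027176  0.00073178 -0.0013192
 -0.00062959]
joint_efforts [-4.42287273e-04 -5.48690772e+01  1.54652182e+00 -1.98126090e+01
  9.40163067e-03  8.89772200e-03  4.30991827e-05]
tool_pos [ 0.22558431 -0.68805666  0.19962697]
orientation [-1.3413274   0.97409324 -0.97091512]
ft_force [ 0.62080925 -0.89291661 -1.37206064]
torque [-0.02130838 -0.00137465  0.01532064]
gripper_width 0.9971636150333645
{'fx': 348.98977632059484, 'fy': 348.98977632059484, 'cx': 253.75820400707602, 'cy': 191.52360814614468, 'rvec': array([ 2.19662882, -2.19049465,  0.05663652]), 'tvec': array([0.05759372, 0.54832584, 1.00399311])}
{'fx': 492.28434973939534, 'fy': 492.28434973939534, 'cx': 254.5879433454776, 'cy': 186.976485213644, 'rvec': array([ 0.69582702, -2.56527761,  1.21686286]), 'tvec': array([0.5029105 , 0.17258311, 1.38397533])}
{'fx': 333.0018503187045, 'fy': 333.0018503187045, 'cx': 254.7878872559544, 'cy': 197.2712913304186, 'mount': array([[ 9.99999048e-01,  1.33681713e-03,  3.42629976e-04,
         2.75831827e-04],
       [ 5.75548089e-05, -2.88461339e-01,  9.57491542e-01,
        -1.73304647e-01],
       [ 1.37882659e-03, -9.57490610e-01, -2.88461141e-01,
         7.38696533e-02],
       [ 0.00000000e+00,  0.00000000e+00,  0.00000000e+00,
         1.00000000e+00]])}
```

View pics/top0.png

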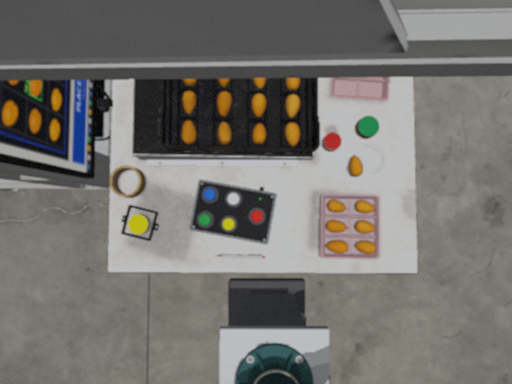

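View pics/side0.png

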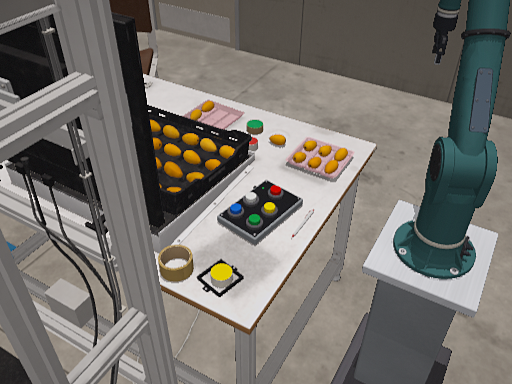

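The top view shows the yellow roll in the black frame at (140,224). The keys are blue (210,195), white (233,199), green (205,219), yellow (228,224) and red (257,216). The side view agrees, so the key to press is yellow and then white. Next I measure both caps.

```bash
cat > h.py <<'E'
import numpy as np, cv2
from scipy.spatial.transform import Rotation as R
from plant import *
def ray(ci,uv):
    d=np.array([(uv[0]-ci['cx'])/ci['fx'],(uv[1]-ci['cy'])/ci['fy'],1.])
    M=cv2.Rodrigues(np.array(ci['rvec']))[0]
    return -M.T@ci['tvec'], M.T@d
def onplane(ci,uv,z):
    o,d=ray(ci,uv); return o+d*(z-o[2])/d[2]
def tri(c1,p1,c2,p2):
    P=[ci for ci in(c1,c2)]; A=[];b=[]
    for c,p in((c1,p1),(c2,p2)):
        o,d=ray(c,p); d/=np.linalg.norm(d); Q=np.eye(3)-np.outer(d,d); A.append(Q); b.append(Q@o)
    return np.linalg.lstsq(np.vstack(A),np.hstack(b),rcond=None)[0]
def blobs(img,col):
    hsv=cv2.cvtColor(img,cv2.COLOR_BGR2HSV)
    rng={'yellow':((25,150,110),(34,255,255)),'green':((50,100,60),(85,255,255)),'blue':((100,120,80),(125,255,255)),'red':((170,130,90),(180,255,255)),'white':((0,0,150),(180,40,255))}[col]
    m=cv2.inRange(hsv,*rng)
    n,l,st,c=cv2.connectedComponentsWithStats(m)
    return [(c[i].round(2),st[i][2:]) for i in range(1,n) if st[i][4]>15]
E
python3 - <<'E'
from h import *
pos={'top':dict(yellow=(228,224),white=(233,199),green=(205,219),blue=(210,195),red=(257,216)),
'side':dict(yellow=(270,208),white=(251,198),green=(254,219),blue=(236,209),red=(276,190))}
got={}
for n in pos:
    im=cv2.imread(f'pics/{n}0.png'); ci=camera_info(n)
    for c,p in pos[n].items():
        b=[x for x in blobs(im,c) if np.hypot(*(x[0]-p))<10]
        print(n,c,b)
        if b: got[n,c]=b[0][0]; print(onplane(ci,b[0][0],.056).round(4))
for c in pos['top']:
    if ('top',c) in got and ('side',c) in got: print(c,tri(camera_info('top'),got['top',c],camera_info('side'),got['side',c]).round(4))
s=get_state(); print(R.from_rotvec(s['orientation']).as_matrix().round(3))
# roll
for n,p in(('top',(140,224)),):
    b=[x for x in blobs(cv2.imread('pics/top0.png'),'yellow') if np.hypot(*(x[0]-p))<10]; print(b,onplane(camera_info('top'),b[0][0],.028))
E
```

```text
top yellow [(array([228.38, 223.55]), array([ 12,  12, 115], dtype=int32))]
[0.4564 0.1295 0.056 ]
top white [(array([232.96, 198.36]), array([ 11,  12, 107], dtype=int32))]
[0.5266 0.1172 0.056 ]
top green [(array([204.42, 219.35]), array([ 12,  12, 118], dtype=int32))]
[0.4679 0.1964 0.056 ]
top blue [(array([209.15, 194.08]), array([ 13,  13, 125], dtype=int32))]
[0.5384 0.1839 0.056 ]
top red []
side yellow [(array([269.05, 206.94]), array([ 11,  11, 102], dtype=int32))]
[0.4535 0.1376 0.056 ]
side white []
side green [(array([254., 219.]), array([ 11,  11, 109], dtype=int32))]
[0.4654 0.2041 0.056 ]
side blue [(array([235.47, 208.15]), array([ 12,  11, 105], dtype=int32))]
[0.5348 0.1917 0.056 ]
side red []
yellow [0.4566 0.1303 0.049 ]
green [0.4683 0.1977 0.0494]
blue [0.5389 0.1849 0.0488]
[[ 0.312 -0.001  0.95 ]
 [-0.95   0.002  0.312]
 [-0.002 -1.    -0.   ]]
[(array([138.1 , 223.89]), array([ 19,  19, 276], dtype=int32))] [0.45357955 0.3905456  0.028     ]
```

>>> apply_moves(series="-20 0 24 0; -52 0 62 0; -88 0 106 0; -124 0 149 0; -160 0 192 0", claw=1)

```text
time_s: 0.72
tool_pos: [0.3591, -0.4752, 0.2004]
orientation: [-1.342, 0.973, -0.972]
ft_force: [0.8, 0.5, 0.1]
gripper_width: 0.002
```

>>> apply_moves(series="-36 0 43 0; -72 0 86 0; -108 0 130 0; -145 0 174 0; -171 0 205 0")

```text
time_s: 1.35
tool_pos: [0.5012, -0.2476, 0.2006]
orientation: [-1.343, 0.971, -0.97]
ft_force: [-0.0, -0.2, 0.3]
gripper_width: -0.0
```

```bash
cat >> h.py <<'E'
def todo(p):
    s=get_state(); M=R.from_rotvec(s['orientation']).as_matrix()
    return (M.T@(np.array(p)-s['tool_pos'])*1000).round(1), s
E
python3 - <<'E'
from h import *
d,s=todo((.4564,.131,.12)); print(d,s['tool_pos'],s['time_s'],s['gripper_width'],s['joint_positions'],s['ft_force']); print(R.from_rotvec(s['orientation']).as_matrix().round(3))
E
```

```text
[-373.4   80.9   76.5] [ 0.5011738  -0.24757352  0.20056957] 1.35 -0.0001647175709391096 [ 0.39042071  0.38383958 -0.01585711  1.98596535  0.00723505  0.77228242
 -0.88042225] [-0.00695987 -0.24825777  0.27328051]
[[ 0.314 -0.     0.949]
 [-0.949  0.001  0.314]
 [-0.001 -1.     0.   ]]
```

>>> apply_moves(series="-50 0 10 0; -108 0 22 0; -166 0 34 0; -224 0 46 0; -280 0 57 0")

```text
time_s: 1.98
tool_pos: [0.4663, 0.035, 0.2007]
orientation: [-1.343, 0.973, -0.973]
ft_force: [0.8, -1.0, 0.1]
gripper_width: 0.001
```

>>> apply_moves(series="-45 5 10 0; -80 20 18 0; -93 40 20 0; -93 40 20 0")

```text
time_s: 2.48
tool_pos: [0.4553, 0.1284, 0.1596]
orientation: [-1.347, 0.973, -0.969]
ft_force: [0.1, -0.6, -0.4]
gripper_width: 0.001
```

```bash
python3 - <<'E'
from h import *
d,s=todo((.4564,.131,.12)); print(d,s['tool_pos'],s['time_s'])
np.save('w.npy',np.r_[s['tool_pos'],s['orientation']])
for n in('wrist','top','side'): cv2.imwrite(f'pics/{n}1.png',grab_frame(n)[:,:,::-1])
E
```

```text
[-2.1 39.6  2. ] [0.45526418 0.1284168  0.15958169] 2.475
```

View pics/wrist1.png

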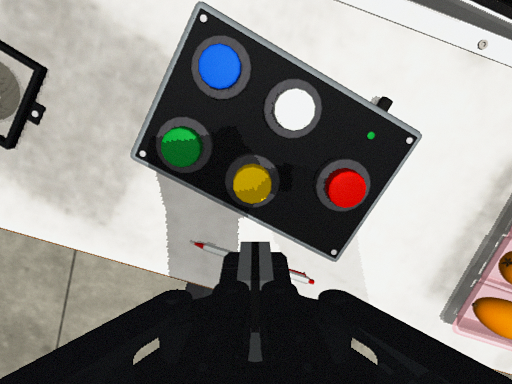

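View pics/side1.png

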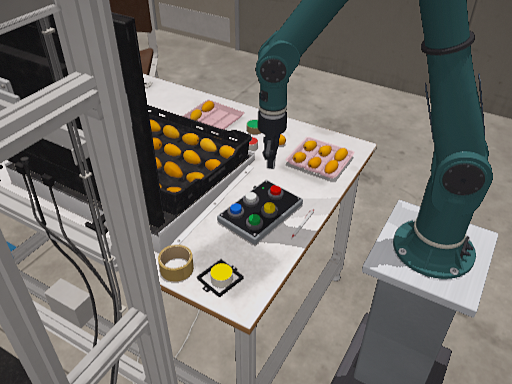

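The wrist view shows yellow at (252,184) and white at (294,107), with the fingertips just below yellow in the picture. I cast both onto z = 0.056 and compare them with the top-view positions.

```bash
python3 - <<'E'
from h import *
im=cv2.imread('pics/wrist1.png'); hsv=cv2.cvtColor(im,cv2.COLOR_BGR2HSV); ci=camera_info('wrist')
w=np.load('w.npy'); M=R.from_rotvec(w[3:]).as_matrix(); T=np.array(ci['mount'])
def cast(uv,z):
    d=np.array([(uv[0]-ci['cx'])/ci['fx'],(uv[1]-ci['cy'])/ci['fy'],1.])
    o=w[:3]+M@T[:3,3]; d=M@T[:3,:3]@d; return o+d*(z-o[2])/d[2]
for c,p,r in(('yellow',(252,184),((18,120,60),(35,255,255))),('white',(294,107),((0,0,140),(180,50,255))),('green',(181,147),((50,100,40),(85,255,255))),('blue',(219,66),((100,100,60),(125,255,255)))):
    n,l,st,ce=cv2.connectedComponentsWithStats(cv2.inRange(hsv,*r))
    i=min(range(1,n),key=lambda i:np.hypot(*(ce[i]-p))+(1e3 if st[i][4]<300 else 0))
    cn=cv2.findContours((l==i).astype(np.uint8),0,1)[0][0]; e=cv2.fitEllipse(cv2.convexHull(cn))
    print(c,ce[i].round(1),st[i],np.round(e[0],1),np.round(e[1],1),cast(e[0],.056).round(4))
E
```

```text
yellow [251.8 183.2] [ 233  163   39   41 1242] [251.8 183.2] [39.  40.2] [0.4571 0.1314 0.056 ]
white [294.4 109. ] [ 274   88   42   43 1348] [294.5 109. ] [40.5 42.4] [0.5264 0.1181 0.056 ]
green [181.3 146.2] [ 161  126   42   42 1348] [181.3 146.2] [40.8 42. ] [0.4687 0.1968 0.056 ]
blue [219.3  66.1] [ 198   43   44   47 1570] [219.3  66.1] [42.7 46.8] [0.5382 0.1846 0.056 ]
```

Wrist and top views agree within 2 mm, so the targets are yellow (0.457, 0.131) and white (0.5265, 0.118). The spacing of 71 mm matches the given 72 mm. I descend to just above yellow.

>>> apply_moves(series="-2 25 2 0; -2 55 2 0; -2 80 2 0; -2 94 2 0; -2 94 2 0")

```text
time_s: 3.25
tool_pos: [0.4583, 0.1295, 0.0666]
orientation: [-1.343, 0.974, -0.973]
ft_force: [0.6, -0.5, -0.4]
gripper_width: 0.006
```

```bash
python3 - <<'E'
from h import *
d,s=todo((.457,.131,.051)); print(d,s['tool_pos'],s['ft_force'])
E
```

```text
[-1.8 15.6 -0.7] [0.45825478 0.1295119  0.06657262] [ 0.64208376 -0.53028674 -0.42721782]
```

>>> apply_moves(series="-1 6 0 0; -1 10 0 0; -1 13 0 0; -1 15 0 0; -1 15 0 0")

```text
time_s: 3.88
tool_pos: [0.4578, 0.1312, 0.0517]
orientation: [-1.343, 0.973, -0.973]
ft_force: [-0.2, 0.0, -0.1]
gripper_width: 0.004
```

Still no force at z = 0.0517, so I check before going deeper.

```bash
python3 - <<'E'
from h import *
s=get_state(); print(s['tool_pos'],s['ft_force'],s['torque'],s['joint_efforts'])
np.save('w.npy',np.r_[s['tool_pos'],s['orientation']])
W=grab_frame('wrist')[:,:,::-1]; S=grab_frame('side')[:,:,::-1]
a=cv2.resize(W[100:290,150:390],None,fx=2,fy=2); b=cv2.resize(S[150:260,200:320],(400,380),interpolation=cv2.INTER_CUBIC)
b=cv2.resize(b,(320,380))
cv2.imwrite('pics/p2.png',np.hstack([a,b])); print(get_state()['ft_force'])
E
```

```text
[0.45780887 0.13115516 0.05169882] [-0.1994182  0.0238231 -0.0936833] [-0.00263288 -0.00873942 -0.02006323] [-1.41722625e-02 -4.05105972e+01  2.63476762e-02 -8.18733126e+00
  4.92848965e-03 -7.81538081e-03 -1.21708563e-03]
[ 0.28462347 -0.141202    0.06364985]
```

View pics/p2.png

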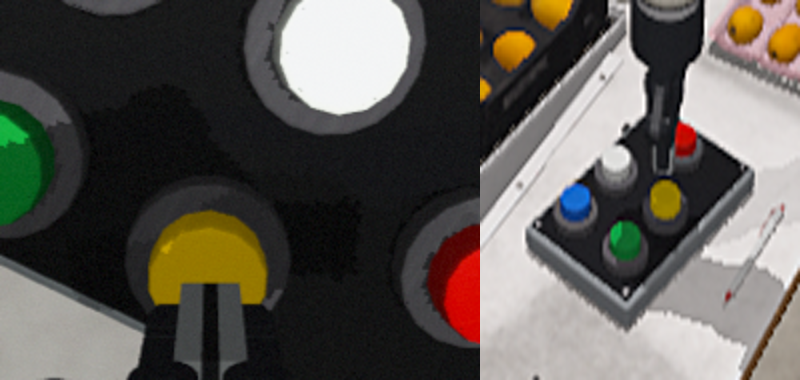

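```bash
python3 - <<'E'
from h import *
w=np.load('w.npy'); M=R.from_rotvec(w[3:]).as_matrix()
ci=camera_info('wrist'); K=lambda c:np.array([[c['fx'],0,c['cx']],[0,c['fy'],c['cy']],[0,0,1]])
Ti=np.linalg.inv(ci['mount'])
for p in([0,0,0],[0,0,.011],[0,0,-.011]):
    a=cv2.projectPoints(np.array([p]),cv2.Rodrigues(Ti[:3,:3])[0],Ti[:3,3],K(ci),None)[0].ravel()
    cs=camera_info('side')
    b=cv2.projectPoints((w[:3]+M@p)[None],cs['rvec'],cs['tvec'],K(cs),None)[0].ravel()
    print(p,a.round(1),b.round(1))
for P in([.457,.131,.056],[.457,.131,.051]):
    q=M.T@(np.array(P)-w[:3])
    print(cv2.projectPoints(q[None],cv2.Rodrigues(Ti[:3,:3])[0],Ti[:3,3],K(ci),None)[0].ravel(),cv2.projectPoints(np.array([P]),cs['rvec'],cs['tvec'],K(cs),None)[0].ravel())
E
```

```text
Traceback (most recent call last):
cv2.error: OpenCV(4.12.0) /io/opencv/modules/calib3d/src/calibration_base.cpp:1490: error: (-215:Assertion failed) npoints >= 0 && (depth == CV_32F || depth == CV_64F) in function 'projectPoints'
```

```bash
python3 - <<'E'
from h import *
w=np.load('w.npy'); M=R.from_rotvec(w[3:]).as_matrix()
ci=camera_info('wrist'); cs=camera_info('side'); K=lambda c:np.array([[c['fx'],0,c['cx']],[0,c['fy'],c['cy']],[0,0,1]])
Ti=np.linalg.inv(ci['mount'])
def pw(q): return cv2.projectPoints(np.array([q],float),cv2.Rodrigues(Ti[:3,:3])[0],Ti[:3,3],K(ci),None)[0].ravel().round(1)
def ps(q): return cv2.projectPoints(np.array([q],float),cs['rvec'],cs['tvec'],K(cs),None)[0].ravel().round(1)
for p in([0,0,0],[0,0,.011],[0,0,-.011],[0,-.01,.011],[0,-.02,.011]): print(p,pw(p),ps(w[:3]+M@p))
for P in([.457,.131,.056],[.457,.131,.051]): print(P,pw(M.T@(np.array(P)-w[:3])),ps(P))
W=cv2.imread('pics/p2.png')
S=cv2.resize(W[:,480:],(120,110)); cv2.imwrite('pics/s2.png',cv2.resize(W[130:260,580:720],None,fx=4,fy=4))
E
```

```text
[0, 0, 0] [254.1 234.2] [268.8 206.3]
[0, 0, 0.011] [254.2 215.7] [265.1 205.7]
[0, 0, -0.011] [254.1 252. ] [272.5 206.8]
[0, -0.01, 0.011] [254.1 222.3] [265.2 203.2]
[0, -0.02, 0.011] [254.1 229.5] [265.2 200.6]
[0.457, 0.131, 0.056] [253.9 238.6] [269.1 205.2]
[0.457, 0.131, 0.051] [254. 235.] [269.1 206.5]
```

View pics/s2.png

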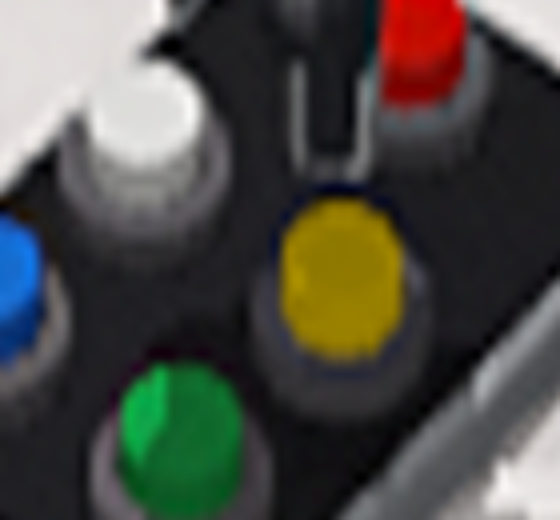

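The side view shows the tip at about (270,200), clear above the yellow cap. The forward projection expects (269,206), so the real tips sit roughly 20 mm higher than the reported TCP. I triangulate the tip from the two views.

```bash
python3 - <<'E'
from h import *
w=np.load('w.npy'); M=R.from_rotvec(w[3:]).as_matrix()
ci=camera_info('wrist'); cs=camera_info('side'); T=np.array(ci['mount'])
d=np.array([(255-ci['cx'])/ci['fx'],(241-ci['cy'])/ci['fy'],1.])
o1=w[:3]+M@T[:3,3]; d1=M@T[:3,:3]@d; d1/=np.linalg.norm(d1)
o2,d2=ray(cs,(269.5,200.4)); d2/=np.linalg.norm(d2)
A=[np.eye(3)-np.outer(x,x) for x in(d1,d2)]
P=np.linalg.solve(A[0]+A[1],A[0]@o1+A[1]@o2); print(P,(M.T@(P-w[:3])*1000).round(1),[np.linalg.norm(a@(P-o)) for a,o in zip(A,(o1,o2))])
W=grab_frame('wrist')[:,:,::-1]; S=grab_frame('side')[:,:,::-1]; Tp=grab_frame('top')[:,:,::-1]
f=lambda I,x,y,w,h,s:cv2.resize(I[y:y+h,x:x+w],None,fx=s,fy=s,interpolation=cv2.INTER_NEAREST)
cv2.imwrite('pics/p3.png',np.hstack([f(W,225,210,60,80,6),f(S,240,165,60,80,6)]))
cv2.imwrite('pics/t3.png',f(Tp,180,150,120,120,5))
E
```

```text
[0.45978132 0.1298609  0.07077332] [  1.8 -19.1   1.5] [np.float64(0.0030119165066866765), np.float64(0.0030119165066866994)]
```

View pics/p3.png

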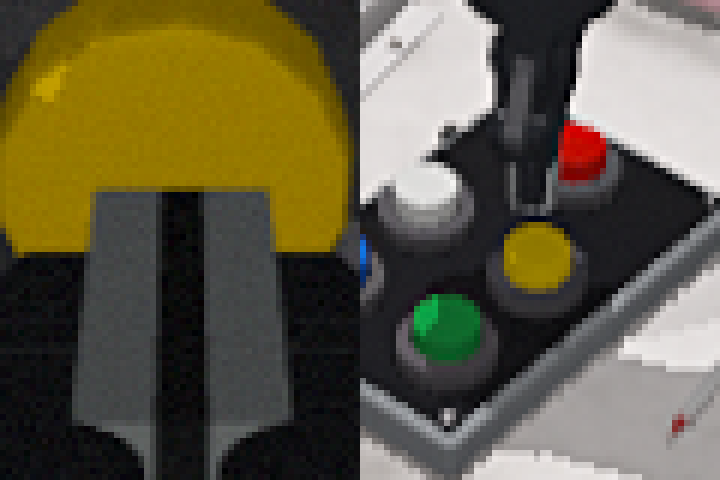

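View pics/t3.png

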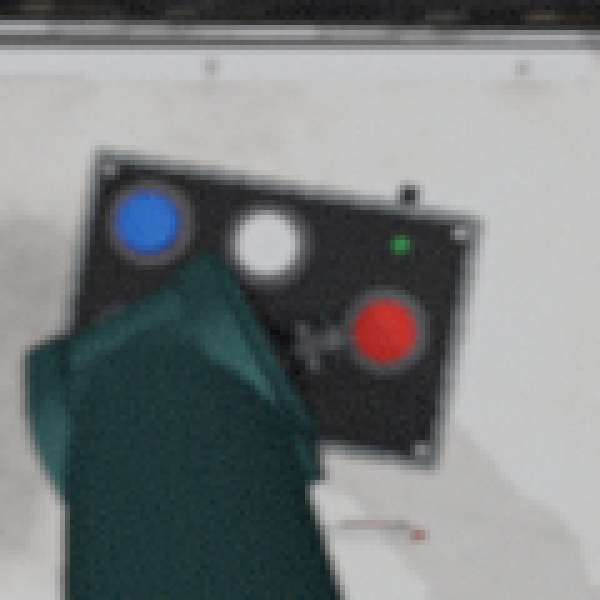

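Taking the pad width into account, both views put the tips about 20–35 mm above the reported TCP. Laterally they are centred on the cap. I descend in small steps and watch the force.

>>> apply_moves(series="0 3 0 0; 0 6 0 0; 0 6 0 0")

```text
time_s: 4.5
tool_pos: [0.4576, 0.1311, 0.0455]
orientation: [-1.343, 0.973, -0.972]
ft_force: [0.2, 0.4, -0.6]
gripper_width: -0.004
```

>>> apply_moves(series="0 2 0 0; 0 4 0 0; 0 4 0 0")

```text
time_s: 4.88
tool_pos: [0.4578, 0.1312, 0.0416]
orientation: [-1.343, 0.973, -0.973]
ft_force: [-0.4, -0.1, -0.6]
gripper_width: 0.002
```

```bash
python3 - <<'E'
from h import *
s=get_state(); print(s['time_s'],s['tool_pos'],s['ft_force'])
W=grab_frame('wrist')[:,:,::-1]; S=grab_frame('side')[:,:,::-1]
f=lambda I,x,y,w,h,s:cv2.resize(I[y:y+h,x:x+w],None,fx=s,fy=s,interpolation=cv2.INTER_NEAREST)
cv2.imwrite('pics/p4.png',np.hstack([f(W,225,210,60,80,6),f(S,240,165,60,80,6)]))
E
```

```text
4.875 [0.45778088 0.13115312 0.04162722] [-0.40060589 -0.08335623 -0.57840059]
```

View pics/p4.png

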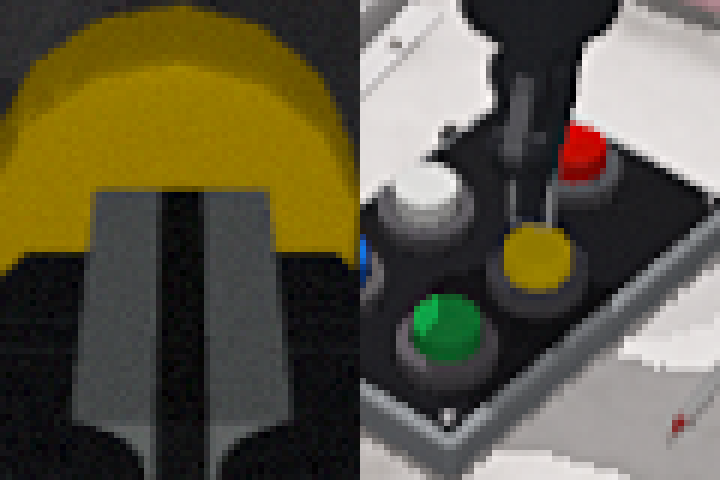

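```bash
python3 - <<'E'
from h import *
w=np.load('w.npy'); M=R.from_rotvec(w[3:]).as_matrix()
ci=camera_info('wrist'); cs=camera_info('side'); K=lambda c:np.array([[c['fx'],0,c['cx']],[0,c['fy'],c['cy']],[0,0,1]])
Ti=np.linalg.inv(ci['mount'])
def pw(q): return cv2.projectPoints(np.array([q],float),cv2.Rodrigues(Ti[:3,:3])[0],Ti[:3,3],K(ci),None)[0].ravel().round(1)
def ps(q): return cv2.projectPoints(np.array([w[:3]+M@q],float),cs['rvec'],cs['tvec'],K(cs),None)[0].ravel().round(1)
print('sidecam in tool',M.T@(ray(cs,(0,0))[0]-w[:3]))
for y in(0,-.01,-.02,-.03,-.035):
  # zf s.t. wrist row 241.5
  zf=min(np.arange(-.03,.03,.0005),key=lambda z:abs(pw([0,y,z])[1]-241.5))
  print(y,zf,[ (a,ps([a,y,zf]),ps([a,y,zf-.022])) for a in(-.008,.008)], 'W',30*.001*0 , (pw([.0075,y,zf])-pw([-.0075,y,zf]))[0])
E
```

```text
sidecam in tool [-1.06404885 -0.95607308 -0.17908911]
0 -0.004499999999999976 [(-0.008, array([269.8, 208.3]), array([277.2, 209.4])), (0.008, array([270.8, 204.7]), array([278.2, 205.8]))] W 0.0 26.49999999999997
-0.01 2.7755575615628914e-17 [(-0.008, array([268.4, 205.5]), array([275.8, 206.6])), (0.008, array([269.4, 201.9]), array([276.8, 203. ]))] W 0.0 28.19999999999999
-0.02 0.004500000000000032 [(-0.008, array([266.9, 202.7]), array([274.4, 203.7])), (0.008, array([268. , 199.1]), array([275.4, 200.2]))] W 0.0 29.900000000000006
-0.03 0.009000000000000036 [(-0.008, array([265.5, 199.8]), array([273. , 200.9])), (0.008, array([266.5, 196.3]), array([274. , 197.4]))] W 0.0 32.0
-0.035 0.011500000000000038 [(-0.008, array([264.6, 198.4]), array([272.2, 199.5])), (0.008, array([265.7, 194.9]), array([273.2, 195.9]))] W 0.0 33.20000000000002
```

The fit is now clean: the side-view edge (265.5–272.5, row 200) and the wrist edge both put the tips 28–30 mm above the reported TCP, and within about 2 mm laterally. Contact should come near reported z ≈ 0.027. I continue slowly.

>>> apply_moves(series="0 3 1 0; 0 6 1 0; 0 9 1 0; 0 9 1 0")

```text
time_s: 5.48
tool_pos: [0.4586, 0.1314, 0.0325]
orientation: [-1.343, 0.973, -0.972]
ft_force: [0.5, 0.4, 0.3]
gripper_width: -0.0
```

>>> apply_moves(series="0 1 0 0; 0 2 0 0; 0 3 0 0; 0 3 0 0")

```text
time_s: 5.98
tool_pos: [0.4588, 0.1315, 0.0298]
orientation: [-1.343, 0.973, -0.973]
ft_force: [0.1, 0.2, 0.1]
gripper_width: 0.0
```

```bash
python3 - <<'E'
from h import *
s=get_state(); print(s['time_s'],s['tool_pos'],s['ft_force'])
W=grab_frame('wrist')[:,:,::-1]; S=grab_frame('side')[:,:,::-1]
f=lambda I,x,y,w,h,s:cv2.resize(I[y:y+h,x:x+w],None,fx=s,fy=s,interpolation=cv2.INTER_NEAREST)
cv2.imwrite('pics/p5.png',np.hstack([f(W,205,180,100,100,4),f(S,245,180,50,50,8)]))
E
```

```text
5.975 [0.45884279 0.13152388 0.02976634] [0.14867732 0.24462328 0.13293427]
```

View pics/p5.png

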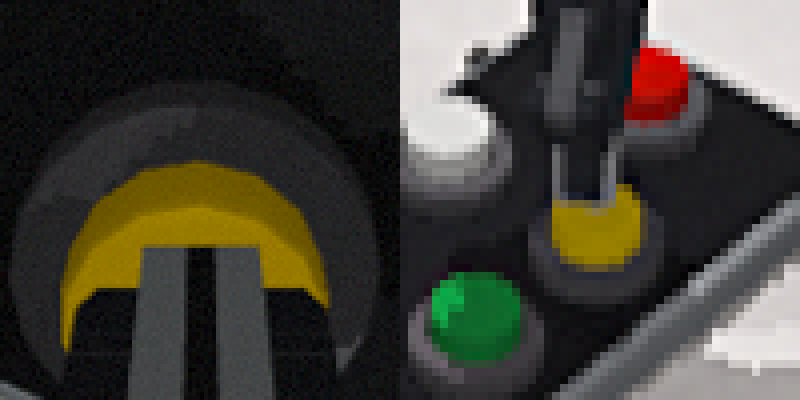

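The fingers now sit in front of and over the cap, just above its top. I go on in 2 mm steps.

>>> apply_moves(series="0 1 0 0; 0 2 0 0; 0 2 0 0")

```text
time_s: 6.45
tool_pos: [0.4588, 0.1315, 0.0277]
orientation: [-1.343, 0.973, -0.973]
ft_force: [-0.1, -0.2, 0.2]
gripper_width: -0.002
```

>>> apply_moves(series="0 1 0 0; 0 2 0 0; 0 2 0 0")

```text
time_s: 6.82
tool_pos: [0.4588, 0.1315, 0.0257]
orientation: [-1.343, 0.973, -0.973]
ft_force: [0.1, -0.0, -0.2]
gripper_width: -0.001
```

>>> apply_moves(series="0 1 0 0; 0 2 0 0; 0 2 0 0")

```text
time_s: 7.2
tool_pos: [0.4589, 0.1315, 0.0239]
orientation: [-1.343, 0.973, -0.973]
ft_force: [0.0, -0.0, 4.2]
gripper_width: -0.001
```

>>> apply_moves(series="0 1 0 0; 0 2 0 0; 0 2 0 0")

```text
time_s: 7.58
tool_pos: [0.4589, 0.1315, 0.0218]
orientation: [-1.343, 0.973, -0.973]
ft_force: [-0.5, -0.7, 5.2]
gripper_width: -0.0
```

```bash
python3 - <<'E'
from h import *
s=get_state(); print(s['time_s'],s['tool_pos'],s['ft_force'])
W=grab_frame('wrist')[:,:,::-1]; S=grab_frame('side')[:,:,::-1]
f=lambda I,x,y,w,h,s:cv2.resize(I[y:y+h,x:x+w],None,fx=s,fy=s,interpolation=cv2.INTER_NEAREST)
cv2.imwrite('pics/p6.png',np.hstack([f(W,205,180,100,100,4),f(S,245,180,50,50,8)]))
E
```

```text
7.575 [0.45885128 0.13150654 0.02179766] [-0.52715084 -0.74732143  5.1540333 ]
```

View pics/p6.png

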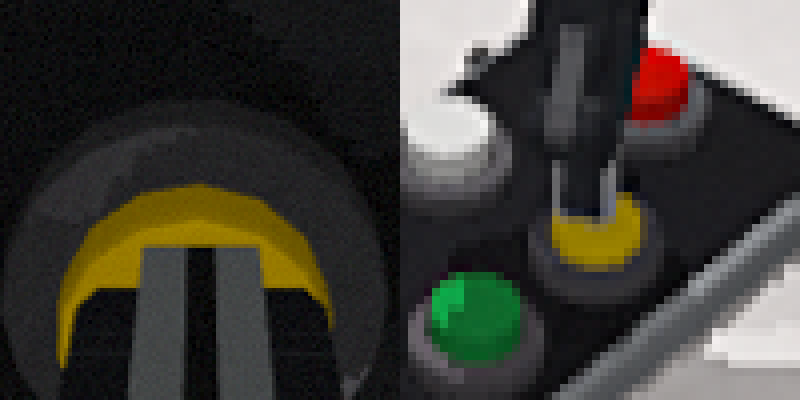

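Contact came at reported z ≈ 0.0255, and the force is now 5.2 N with the cap visibly down. I add 1.5 mm and hold to make it certain.

>>> apply_moves(series="0 1 0 0; 0 1.5 0 0; 0 1.5 0 0; 0 1.5 0 0")

```text
time_s: 8.18
tool_pos: [0.4589, 0.1315, 0.0204]
orientation: [-1.343, 0.973, -0.973]
ft_force: [0.1, -0.0, 5.4]
gripper_width: 0.001
```

>>> apply_moves(series="0 -5 0 0; 0 -15 0 0; 0 -26 0 0; 0 -26 0 0")

```text
time_s: 8.68
tool_pos: [0.4595, 0.1317, 0.0473]
orientation: [-1.341, 0.972, -0.973]
ft_force: [0.1, 0.5, 0.2]
gripper_width: -0.003
```

```bash
python3 - <<'E'
from h import *
d,s=todo((.4589+.0695,.1315-.013,.05)); print(s['time_s'],s['tool_pos'],s['ft_force'],d)
S=grab_frame('side')[:,:,::-1]
f=lambda I,x,y,w,h,s:cv2.resize(I[y:y+h,x:x+w],None,fx=s,fy=s,interpolation=cv2.INTER_NEAREST)
cv2.imwrite('pics/p7.png',f(S,225,170,70,70,8))
E
```

```text
8.675 [0.45954392 0.13173705 0.04727873] [0.11640633 0.45925808 0.22350544] [34.  -2.6 61.3]
```

View pics/p7.png

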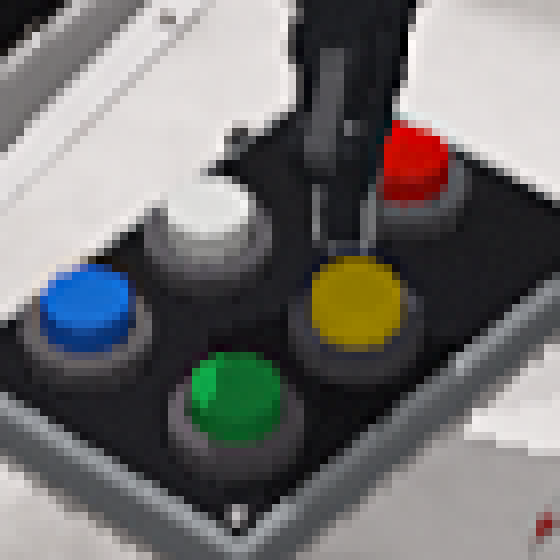

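Yellow reached about 5 mm of travel at 5.4 N, and it is back up in the side view. I move to white, about 22 mm above the caps.

>>> apply_moves(series="12 0 20 0; 24 0 44 0; 34 0 61 0; 34 0 61 0; 34 0 61 0")

```text
time_s: 9.35
tool_pos: [0.5258, 0.1182, 0.0459]
orientation: [-1.344, 0.974, -0.971]
ft_force: [0.4, 0.7, 0.0]
gripper_width: -0.0
```

```bash
python3 - <<'E'
from h import *
d,s=todo((.4589+.0695,.1315-.013,.0275)); print(s['time_s'],s['tool_pos'],s['ft_force'],d)
W=grab_frame('wrist')[:,:,::-1];S=grab_frame('side')[:,:,::-1]
f=lambda I,x,y,w,h,s:cv2.resize(I[y:y+h,x:x+w],None,fx=s,fy=s,interpolation=cv2.INTER_NEAREST)
cv2.imwrite('pics/p8.png',np.hstack([f(W,205,180,100,100,4),f(S,225,170,50,50,8)]))
E
```

```text
9.35 [0.52578618 0.11816702 0.04587394] [0.39115731 0.73409654 0.0123766 ] [ 0.5 18.4  2.6]
```

View pics/p8.png

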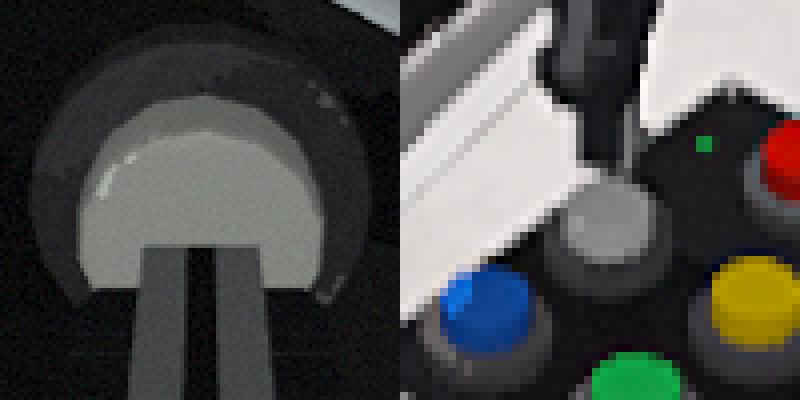

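The fingertips are aligned over the white cap in both views. I descend to the edge of contact, then press.

>>> apply_moves(series="0 5 2 0; 0 11 2 0; 0 16 2 0; 0 18 2 0; 0 18 2 0")

```text
time_s: 10.07
tool_pos: [0.5291, 0.1188, 0.028]
orientation: [-1.343, 0.973, -0.973]
ft_force: [-0.1, 0.2, -0.4]
gripper_width: -0.003
```

>>> apply_moves(series="0 1 0 0; 0 3 0 0; 0 4 0 0; 0 4 0 0")

```text
time_s: 10.58
tool_pos: [0.5295, 0.1189, 0.0245]
orientation: [-1.342, 0.972, -0.973]
ft_force: [-0.0, -0.7, 3.5]
gripper_width: 0.0
```

>>> apply_moves(series="0 1 0 0; 0 2 0 0; 0 3 0 0; 0 4 0 0; 0 4 0 0")

```text
time_s: 11.2
tool_pos: [0.5295, 0.1189, 0.0204]
orientation: [-1.342, 0.973, -0.973]
ft_force: [-1.2, 0.3, 5.3]
gripper_width: 0.001
```

```bash
python3 - <<'E'
from h import *
s=get_state(); print(s['time_s'],s['tool_pos'],s['ft_force'])
W=grab_frame('wrist')[:,:,::-1];S=grab_frame('side')[:,:,::-1]
f=lambda I,x,y,w,h,s:cv2.resize(I[y:y+h,x:x+w],None,fx=s,fy=s,interpolation=cv2.INTER_NEAREST)
cv2.imwrite('pics/p9.png',np.hstack([f(W,205,180,100,100,4),f(S,225,170,50,50,8)]))
print(get_state()['ft_force'],get_state()['tool_pos'])
E
```

```text
11.2 [0.52954333 0.11887388 0.02040568] [-1.17780055  0.26020734  5.34997841]
[-0.48027506 -0.68873854  5.86767379] [0.52952849 0.11886792 0.02045726]
```

View pics/p9.png

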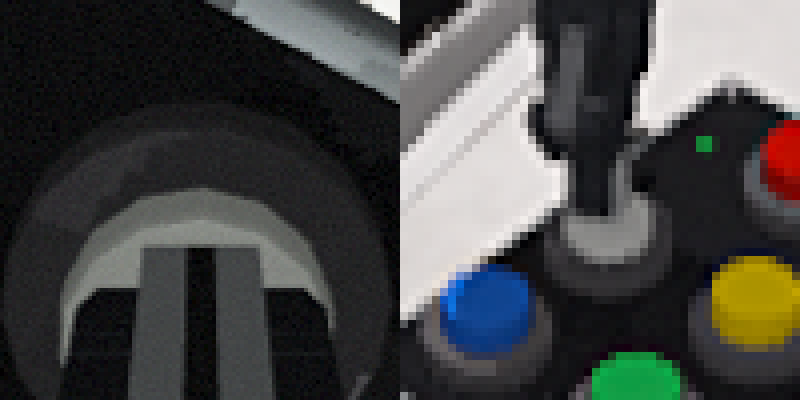

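The white cap is down about 5 mm at 5.3–5.9 N, with the others up. I withdraw now.

>>> apply_moves(series="0 -5 0 0; 0 -20 0 0; 0 -50 0 0; 0 -90 0 0; 0 -130 0 0")

```text
time_s: 11.92
tool_pos: [0.5285, 0.1186, 0.1518]
orientation: [-1.343, 0.973, -0.972]
ft_force: [0.7, -0.3, 0.3]
gripper_width: -0.0
```

>>> apply_moves(series="0 -20 0 0; 0 -20 0 0; 0 -20 0 0; 0 -20 0 0")

```text
time_s: 12.42
tool_pos: [0.5282, 0.1185, 0.169]
orientation: [-1.345, 0.974, -0.971]
ft_force: [0.1, 0.4, 0.7]
gripper_width: 0.001
```

```bash
python3 - <<'E'
from h import *
s=get_state(); print(s['time_s'],s['tool_pos'],s['ft_force'],np.abs(s['joint_velocities']).max())
for n in('wrist','side'): cv2.imwrite(f'pics/{n}9.png',grab_frame(n)[:,:,::-1])
a=cv2.imread('pics/side0.png').astype(int);b=cv2.imread('pics/side9.png').astype(int)
m=(np.abs(a-b).max(2)>60).astype(np.uint8); m=cv2.morphologyEx(m,cv2.MORPH_OPEN,np.ones((2,2),np.uint8))
n,l,st,c=cv2.connectedComponentsWithStats(m); print(st[1:])
E
```

```text
12.425 [0.52821536 0.11850787 0.16904872] [0.06541845 0.42953125 0.74870364] 0.004379561440705561
[[ 469    3    2    4    8]
 [ 445   12    4    2    8]
 [ 450   12    6    2   12]
 [ 468   14    2    2    4]
 [ 445   16   11    2   22]
 [ 469   17    2    3    6]
 [ 467   22    2    3    6]
 [ 468   35    6    5   16]
 [ 498   34    2    2    4]
 [ 506   36    2    4    8]
 [ 466   41    3    5   13]
 [ 231   49   39   52 1371]
 [ 464   49    3    5   11]
 [ 415   53    2    2    4]
 [ 421   97   32   50  976]
 [ 236  100   29   57  779]
 [ 481  113   12   28  204]
 [ 479  142   20   66  343]
 [ 426  152    9   35  132]
 [ 251  193    5    7   27]
 [ 247  196    2    2    4]
 [ 414  206    7    7   32]
 [ 285  223    2    2    4]
 [ 291  222    2    2    4]
 [ 294  223    2    2    4]
 [ 299  224    3    2    6]
 [ 306  225    2    2    4]
 [ 312  224    2    2    4]
 [ 316  225    3    2    6]
 [ 281  226    2    2    4]
 [ 302  230    2    2    4]
 [ 272  234    4    3   10]
 [ 278  236    3    2    6]
 [ 283  237    2    2    4]
 [ 288  238    4    2    8]
 [ 293  239    3    2    6]
 [ 297  240    6    2   12]
 [ 305  242    4    3    9]
 [ 369  257    2    3    6]
 [ 375  259    2    2    4]
 [ 378  259    2    2    4]
 [ 399  261    2    2    4]]
```

View pics/side9.png

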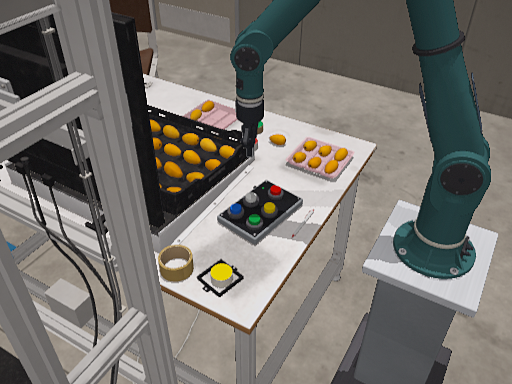

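View pics/wrist9.png

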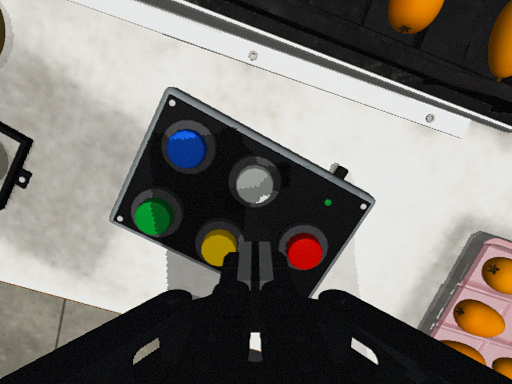

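All the keys are up, the gripper is clear at z ≈ 0.17, and nothing has shifted: the changes in the side view are only the arm and shadows. I hand in.

```bash
python3 -c "
from plant import *
print(close_job())"
```

```text
the job is handed in; nothing more can be done
None
```

I pressed the yellow key, matching the yellow roll in the frame, let it come back up, then pressed white, withdrew straight up and handed the job in at about 12.5 s.

- **Presses:** Yellow went down about 5 mm at 5.4 N and white about 5 mm at 5.3–5.9 N. The depths are estimates from the contact height and spring figures, because the key travel itself cannot be read.
- **Last checks:** In the last side and wrist views all five keys look up. Nothing in view has shifted from the first side picture. The gripper was clear, with the TCP (the reported fingertip point) at z ≈ 0.17 and the force at noise level. I did not take a last top view, and in the last side view the gripper stands in front of the red and green rolls. I never moved near them.
- **Disagreement:** The fingertips sat about 30 mm higher than the reported TCP. I noticed when there was no force at the expected height, measured the offset in the side and wrist views, and came down in small steps while watching the force. Contact came at reported z ≈ 0.0255, where the cap top should be at 0.056.

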